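# Wipe broken crockery chips off the chopping board

## Robot

A 6-joint arm with a two-finger parallel gripper is mounted at the origin on the work surface. World frame = base frame: x ahead of the robot, y to its left, z up, the work surface at z = 0. Lengths are in m, angles in rad, forces in N, time in s.
With the tool pointing down it reaches from about 0.425 to 0.95 m from the base axis. Payload 3.5 kg.
Tool frame: the origin (TCP) lies on the centre line of the jaws, within the pads' length; the fingertips stand 25 mm ahead of it and the grasp point (between the pads) lies 6 mm ahead of it (ctrl.finger_overhang is the distance from the TCP to the fingertips, in m); z points along the fingers, y is the line along which they close (so a half turn about z gives the same grasp; the last joint's range is limited). The gripper opens to 85 mm and grips with 20 to 120 N. Pads are 22 mm wide; open, the fingers measure 114 mm over their backs; the gripper's body (76 mm by 85 mm) begins 54 mm behind the grasp point. The pads swing forward as they close: fully open they stand 13 mm farther back than shut.
Start: joints at [-1.3, 0.286, 1.577, -0, 1.279, -0.15], TCP at [0.276, -0.616, 0.256] pointing down, gripper open.
Joint ranges: [-2.77, 2.77], [-0.9, 2.22], [0.21, 2.48], [-1.53, 4.67], [0.24, 2.81], [-2.84, 2.84]. Speed limits (rad/s): [2.79, 2.79, 3.14, 3.14, 3.14, 3.14].

## Interface

Orientations are given as a unit quaternion [x, y, z, w].
In Python, from plant import get_state, imaging, job, ctrl gives the robot as it stands.
- The arm moves only by the tool jog_arm, never from a script. Its argument "increments" is a list of rows, each an object of numbers: "dx", "dy", "dz": the shift along the world's x, y, z each as a share of 12 cm, from -1 to 1; "ax", "ay", "az": the turn, a rotation vector about the world's x, y, z each as a share of pi/2 rad, from -1 to 1; "gripper": the gripper command: -1 is shut, 1 is fully open, values between are in proportion. A call has 1 to 10 rows; each row is the pose to reach, as a shift and turn from the pose commanded when the call began; what a row does not reach only later rows make up. A row lasts 1/10 s, in which the tool goes at most 50 mm and 8.59 degrees, less where a joint would pass 70% of its speed; a pose out of reach is approached as far as the arm can. A call with a number of a shift or a turn outside -1 to 1 is refused whole. A call with a gripper value outside its range is refused whole. The fingers move at their own pace and stop on an object; "force" is the grip in N (left out, the last holds). Time passes only in rows, so rows that repeat a pose let the fingers close. It gives the time, the measured TCP pose, the force, the opening and the grip force at its end, in the units of the state.
- get_state(): the state, without advancing time (a new reading comes with each control period).
- imaging.read_camera(name): name is "scene" or "top" or "wrist"; returns a dict with "frame" (384x512x3 uint8, blue, green, red), "depth" (384x512 float32, m along the optical axis (not along the pixel's ray), 0 where there is no reading), "camera_matrix" (3x3 intrinsics, pixels), "extrinsics" (4x4, takes a point from camera to world coordinates); the wrist camera has in their place "mount" (4x4, takes a point from camera to tool coordinates, whose origin is the TCP and whose axes are the flange's). Camera axes: x right, y up, looking along -z (the intrinsics and any distortion apply to the point x, -y, -z); pixel columns grow to the right and rows downward; lengths in m; the calibration is good to about 2 mm. A picture is of the moment at which its call begins: read the wrist's pose just before it.
- job.sign_off(): hands the job in; it is judged then, once.
The state is a dict: "time": time; "qpos": joint angles; "dq": joint speeds; "joint_efforts": joint torques, N m; "eef_pos": TCP position; "tcp_rot": TCP orientation; "contact_force": force on the tool from outside, world axes, zero at the start; "wrist_torque": the same for the moment, N m; "opening": opening from 0.0 (shut) to 1.0 (fully open); "finger_force": force on a finger pad.
Only numpy, scipy, OpenCV 4.12 (cv2) and the standard library are available. Lean on these libraries where they do the work, as an engineer would, in place of code of your own. Each camera call takes 0.05 s, during which the arm holds its last target. There are 200 camera calls.

## Task

Two sharp chips of broken crockery lie on the wooden chopping board. Wipe them off the board into the metal catch pan at its end with the scraper block (the one with the upright fin handle), never touching the chips with the gripper or arm, then leave the scraper standing upright on the cleared board.

Things in the scene. Friction and masses are not known exactly. Their poses are not given: they have to be found in the camera images.
- board: Fixed wooden chopping board, an open metal catch pan clipped to one end. Origin: centre of the board's underside, on the table; z up. Wood 200 mm along x, 260 along y, 30 thick (top at z = 30 mm). The pan spans y = -130 to -260 mm, 200 wide, walls 3 mm, rim at z = 20 mm (below the board's top), floor at z = 3 mm: wiping towards the board's -y drops chips in.
- scraper: Loose 250 g scraper block standing on the table left of the board; near it a wooden brush without handle. Grey foot 160 mm along x, 36 along y, 22 high, steel edge; black upright fin handle on top, centred, 90 along x, 24 thick along y, 22 to 70 mm high. Same after a half turn. Origin: centre of the foot's underside, z up. Wipes with the foot's long side faces, along y.
- chip_a: Loose flat white crockery chip, a bent shard, about 35 x 20 mm, 10 mm thick, 14 g, on the board. Origin: centre of its underside. Both chips start with their centres within 50 mm of the board's centre along its x and along its y, at any yaw.
- chip_b: The other loose white crockery chip, a stubby shard, about 25 x 24 mm and 10 mm thick, 13 g, lying on the board. Origin: centre of its underside.
There are look-alikes about, which are no part of the job. What is shaped like the chip_b but blue, green or orange is not meant.

How it is judged:
By the outcome, as a careful person would: the job done as asked, in the order asked, and still so for the second after the job is handed in, with the robot touching nothing.
It also fails if it takes over 45 s, if anything falls off the work surface, if the arm or the gripper's body presses on something with over 40 N, if the wrist force passes 120 N, or if a joint passes its speed limit or range.

## Working session

There is one attempt and no reset: what is moved stays moved. The work goes in short steps, Python scripts to look and compute and a tool call to move; the robot and the scene stay as the last step left them, time stands still between calls to the robot, and variables do not carry over. Pictures are saved under pics/ and viewed, at most 10 in all, crops included, and the job is handed in when it is done.

Besides the shell and the picture viewer there is one more tool, called after "Call:" as name(argument=value, ...), one argument or row to a line, values as JSON. jog_arm: Moves the arm, as the interface text tells. Shift numbers are shares of 12 cm and turn numbers shares of pi/2 rad, none past 1 either way. Its arguments: {"type":"object","properties":{"increments":{"type":"array"},"force":{"type":"number"}},"required":["increments"]}

```bash
mkdir -p pics
cat > h.py <<'E'
import numpy as np, cv2, pickle
from plant import get_state, imaging, job, ctrl
def shot(n,f):
    s=get_state(); d=imaging.read_camera(n); cv2.imwrite('pics/'+f,d['frame']); d['state']=s
    pickle.dump(d,open('pics/'+f+'.pkl','wb')); return d
def load(f): return pickle.load(open('pics/'+f+'.pkl','rb'))
def ext(d):
    if 'extrinsics' in d: return np.array(d['extrinsics'])
    from scipy.spatial.transform import Rotation as R
    T=np.eye(4); T[:3,:3]=R.from_quat(d['state']['tcp_rot']).as_matrix(); T[:3,3]=d['state']['eef_pos']; return T@np.array(d['mount'])
def px(d,u,v,z=None):
    K=np.array(d['camera_matrix']); T=ext(d)
    r=np.array([(u-K[0,2])/K[0,0],-(v-K[1,2])/K[1,1],-1])
    if z is None:
        p=r*np.median(d['depth'][v-1:v+2,u-1:u+2]); return (T@np.r_[p,1])[:3]
    w=T[:3,:3]@r; return T[:3,3]+w*(z-T[2,3])/w[2]
E
python3 - <<'E'
from h import *
a=shot('top','t0.png');b=shot('scene','s0.png')
print(list(a), a['extrinsics'],a['camera_matrix'])
E
```

```text
['frame', 'depth', 'camera_matrix', 'extrinsics', 'state'] [[ 0.01196453  0.99760508 -0.06812451  0.48744217]
 [-0.99992752  0.01184498 -0.00215849  0.09623088]
 [-0.00134639  0.0681454   0.99767449  0.77411089]
 [ 0.          0.          0.          1.        ]] [[409.50843464   0.         252.22153819]
 [  0.         409.50843464 192.82286315]
 [  0.           0.           1.        ]]
```

View pics/t0.png

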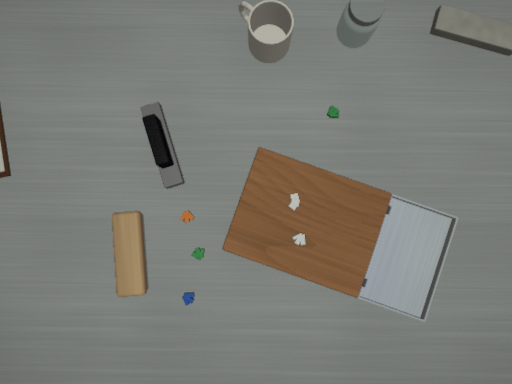

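View pics/s0.png

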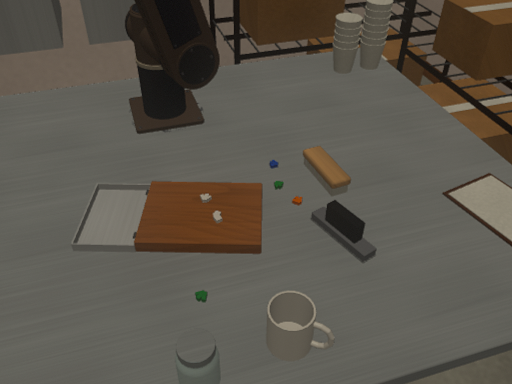

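The top view (up is +x, left is +y) shows the scraper with its black fin at (160,145) and the brush without a handle at (129,253), which is not meant. The white chips are on the board at (295,201) and (300,239). The coloured look-alikes are orange (187,216), green (199,253) and (333,112), and blue (188,298). The pan is at (408,256). I'll check the choice in one close crop.

Run:
```python
from h import *
d=load('t0.png'); f=d['frame']
cv2.imwrite('pics/c1.png',cv2.resize(f[95:300,100:345],None,fx=2.9,fy=2.9,interpolation=cv2.INTER_CUBIC))
for n,u,v,z in [('board c1',260,150,.03),('c2',390,191,.03),('c3',359,294,.03),('c4',224,251,.03),('chip295',295,201,.04),('chip300',300,239,.04)]:
    print(n,px(d,u,v,z).round(4),px(d,u,v).round(4))
# fin top / foot via depth
vv,uu=np.mgrid[95:195,135:190]
P=np.array([px(d,u,v) for u,v in zip(uu.ravel(),vv.ravel())])
for lo,hi in [(.06,.08),(.015,.03)]:
    m=(P[:,2]>lo)&(P[:,2]<hi); Q=P[m,:2].astype(np.float32); r=cv2.minAreaRect(Q); print(lo,m.sum(),np.median(P[m,2]),r,cv2.boxPoints(r).round(3).tolist())
vv,uu=np.mgrid[140:305:2,215:400:2]
P=np.array([px(d,u,v) for u,v in zip(uu.ravel(),vv.ravel())])
m=(P[:,2]>.022)&(P[:,2]<.035); r=cv2.minAreaRect(P[m,:2].astype(np.float32)); print('board',r,cv2.boxPoints(r).round(3).tolist())
```

```text
board c1 [0.6172 0.0845 0.03  ] [0.6172 0.0845 0.0297]
c2 [ 0.5446 -0.153   0.03  ] [ 5.468e-01 -1.629e-01  3.000e-04]
c3 [ 0.359  -0.0955  0.03  ] [ 0.3571 -0.0983  0.0193]
c4 [0.4325 0.1475 0.03  ] [ 0.4302  0.1496 -0.0011]
chip295 [0.5238 0.0209 0.04  ] [0.5238 0.0209 0.04  ]
chip300 [0.4561 0.0117 0.04  ] [0.4561 0.0117 0.0401]
0.06 729 0.06956076296026459 ((0.6282223463058472, 0.26780879497528076), (0.08966278284788132, 0.024420179426670074), 17.997032165527344) [[0.5820000171661377, 0.26600000262260437], [0.5889999866485596, 0.24199999868869781], [0.675000011920929, 0.27000001072883606], [0.6669999957084656, 0.2930000126361847]]
0.015 860 0.021772778938462356 ((0.6283147931098938, 0.2675507366657257), (0.160171240568161, 0.03666060417890549), 18.313556671142578) [[0.546999990940094, 0.25999999046325684], [0.5580000281333923, 0.22499999403953552], [0.7099999785423279, 0.2750000059604645], [0.6990000009536743, 0.3100000023841858]]
board ((0.48855987191200256, -0.0038909614086151123), (0.26174697279930115, 0.20036818087100983), 71.05915832519531) [[0.35100001096725464, -0.0949999988079071], [0.5410000085830688, -0.1599999964237213], [0.6259999871253967, 0.08699999749660492], [0.4359999895095825, 0.15199999511241913]]
```

View pics/c1.png

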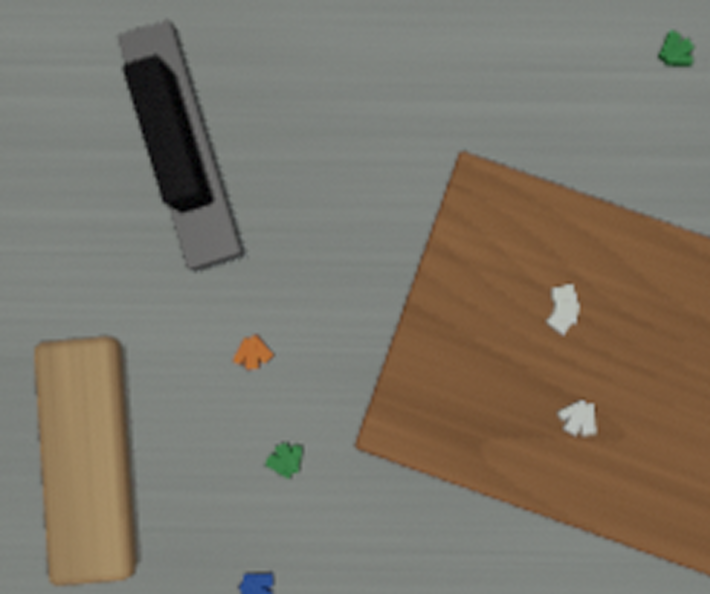

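The crop confirms the choice: two white chips on the board, and the scraper with the black fin and grey foot measuring 160 x 36.7 mm with the fin top at z = 0.070, which matches the description. Next I'll work out the moves.

Run:
```python
from h import *
from scipy.spatial.transform import Rotation as R
s=get_state(); M=R.from_quat(s['tcp_rot']).as_matrix(); print(M.round(3), s['eef_pos'],ctrl.finger_overhang,s['opening'])
y=np.degrees(np.arctan2(M[1,1],M[0,1])); print('tool y yaw',y,'need 108.2 mod 180; dturn',(108.2-y+90)%180-90)
print((np.array([.628,.268,.16])-s['eef_pos'])/.12)
```

```text
[[ 0.913  0.408 -0.001]
 [ 0.408 -0.913  0.002]
 [ 0.    -0.002 -1.   ]] [ 0.2755867  -0.61558115  0.25503087] 0.025 0.9994024449433185
tool y yaw -65.89316663861403 need 108.2 mod 180; dturn -5.906833361385964
[ 2.93677752  7.36317625 -0.7919239 ]
```

Call:
jog_arm(
  increments=[
    {"dx": 0.14,"dy": 0.34,"gripper": 1},
    {"dx": 0.28,"dy": 0.67},
    {"dx": 0.4,"dy": 1.0},
    {"dx": 0.4,"dy": 1.0},
  ],
)

```text
$.increments[0]: bad value
```

Call:
jog_arm(
  increments=[
    {"dx": 0.4,"dy": 1.0,"dz": 0,"ax": 0,"ay": 0,"az": 0,"gripper": 1},
    {"dx": 0.4,"dy": 1.0,"dz": 0,"ax": 0,"ay": 0,"az": 0,"gripper": 1},
    {"dx": 0.4,"dy": 1.0,"dz": 0,"ax": 0,"ay": 0,"az": 0,"gripper": 1},
  ],
)

```text
time: 0.4
eef_pos: [0.3244, -0.4931, 0.2552]
tcp_rot: [0.978, 0.209, 0.0, -0.001]
contact_force: [0.3, 0.1, -0.5]
opening: 1.0
finger_force: 0.0
```

Call:
jog_arm(
  increments=[
    {"dx": 0.45,"dy": 1.0,"dz": 0,"ax": 0,"ay": 0,"az": 0,"gripper": 1},
    {"dx": 0.45,"dy": 1.0,"dz": 0,"ax": 0,"ay": 0,"az": 0,"gripper": 1},
    {"dx": 0.45,"dy": 1.0,"dz": 0,"ax": 0,"ay": 0,"az": 0,"gripper": 1},
  ],
)

```text
time: 0.7
eef_pos: [0.3784, -0.373, 0.2557]
tcp_rot: [0.978, 0.21, 0.0, -0.001]
contact_force: [0.6, 0.1, -0.3]
opening: 1.004
finger_force: 0.0
```

Call:
jog_arm(
  increments=[
    {"dx": 0.45,"dy": 1.0,"dz": 0,"ax": 0,"ay": 0,"az": 0,"gripper": 1},
    {"dx": 0.45,"dy": 1.0,"dz": 0,"ax": 0,"ay": 0,"az": 0,"gripper": 1},
    {"dx": 0.45,"dy": 1.0,"dz": 0,"ax": 0,"ay": 0,"az": 0,"gripper": 1},
  ],
)

```text
time: 1.0
eef_pos: [0.4322, -0.2531, 0.2558]
tcp_rot: [0.978, 0.21, -0.0, -0.001]
contact_force: [0.8, -0.5, -0.8]
opening: 1.001
finger_force: 0.0
```

Call:
jog_arm(
  increments=[
    {"dx": 0.45,"dy": 1.0,"dz": 0,"ax": 0,"ay": 0,"az": 0,"gripper": 1},
    {"dx": 0.45,"dy": 1.0,"dz": 0,"ax": 0,"ay": 0,"az": 0,"gripper": 1},
    {"dx": 0.45,"dy": 1.0,"dz": 0,"ax": 0,"ay": 0,"az": 0,"gripper": 1},
  ],
)

```text
time: 1.3
eef_pos: [0.4861, -0.1331, 0.2559]
tcp_rot: [0.978, 0.21, -0.0, -0.0]
contact_force: [-0.8, 0.9, 0.7]
opening: 1.003
finger_force: 0.0
```

Call:
jog_arm(
  increments=[
    {"dx": 0.45,"dy": 1.0,"dz": 0,"ax": 0,"ay": 0,"az": 0,"gripper": 1},
    {"dx": 0.45,"dy": 1.0,"dz": 0,"ax": 0,"ay": 0,"az": 0,"gripper": 1},
    {"dx": 0.45,"dy": 1.0,"dz": 0,"ax": 0,"ay": 0,"az": 0,"gripper": 1},
  ],
)

```text
time: 1.6
eef_pos: [0.5401, -0.0131, 0.2559]
tcp_rot: [0.978, 0.21, -0.0, -0.0]
contact_force: [0.3, 0.0, 0.3]
opening: 1.004
finger_force: 0.0
```

Call:
jog_arm(
  increments=[
    {"dx": 0.4,"dy": 1.0,"dz": -0.2,"ax": 0,"ay": 0,"az": -0.066,"gripper": 1},
    {"dx": 0.4,"dy": 1.0,"dz": -0.2,"ax": 0,"ay": 0,"az": -0.066,"gripper": 1},
    {"dx": 0.4,"dy": 1.0,"dz": -0.2,"ax": 0,"ay": 0,"az": -0.066,"gripper": 1},
  ],
)

```text
time: 1.9
eef_pos: [0.5877, 0.1069, 0.231]
tcp_rot: [0.987, 0.159, -0.001, -0.0]
contact_force: [0.6, -0.6, 0.6]
opening: 1.001
finger_force: 0.0
```

Call:
jog_arm(
  increments=[
    {"dx": 0.18,"dy": 0.7,"dz": -0.3,"ax": 0,"ay": 0,"az": 0,"gripper": 1},
    {"dx": 0.18,"dy": 0.7,"dz": -0.3,"ax": 0,"ay": 0,"az": 0,"gripper": 1},
  ],
)

```text
time: 2.1
eef_pos: [0.6095, 0.1898, 0.1954]
tcp_rot: [0.987, 0.158, -0.0, -0.0]
contact_force: [1.2, 0.1, -0.5]
opening: 1.0
finger_force: 0.0
```

Call:
jog_arm(
  increments=[
    {"dx": 0.155,"dy": 0.64,"dz": -0.3,"ax": 0,"ay": 0,"az": 0,"gripper": 1},
    {"dx": 0.155,"dy": 0.64,"dz": -0.3,"ax": 0,"ay": 0,"az": 0,"gripper": 1},
    {"dx": 0.155,"dy": 0.64,"dz": -0.3,"ax": 0,"ay": 0,"az": 0,"gripper": 1},
  ],
)

```text
time: 2.4
eef_pos: [0.6259, 0.2681, 0.1558]
tcp_rot: [0.987, 0.16, -0.003, -0.0]
contact_force: [0.0, 0.1, -0.6]
opening: 1.001
finger_force: 0.0
```

Run:
```python
from h import *
d=shot('wrist','w1.png'); print(d['state']['eef_pos'])
vv,uu=np.mgrid[2:382:3,2:510:3]
P=np.array([px(d,u,v) for u,v in zip(uu.ravel(),vv.ravel())])
m=(P[:,2]>.062)&(P[:,2]<.076)&(np.hypot(P[:,0]-.628,P[:,1]-.268)<.07); r=cv2.minAreaRect(P[m,:2].astype(np.float32)); print(m.sum(),np.median(P[m,2]) if m.any() else 0,r)
```

```text
[0.62590755 0.26806893 0.15583906]
376 0.06987146451156237 ((0.6274944543838501, 0.26998621225357056), (0.08874817937612534, 0.022550184279680252), 19.182336807250977)
```

View pics/w1.png

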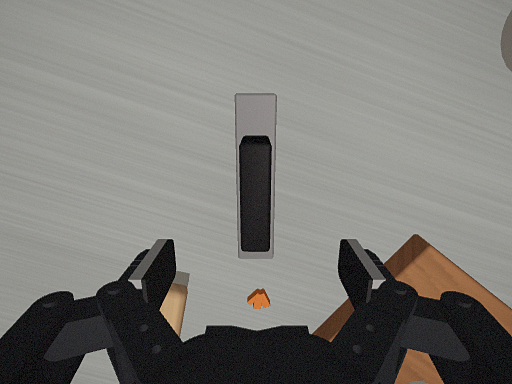

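The wrist view shows the fin at (255,195), midway between and parallel to the jaws, with the tool clear of its surroundings. Descending and gripping.

Call:
jog_arm(
  increments=[
    {"dx": 0.014,"dy": 0.007,"dz": -0.3,"ax": 0,"ay": 0,"az": 0,"gripper": 1},
    {"dx": 0.014,"dy": 0.007,"dz": -0.55,"ax": 0,"ay": 0,"az": 0,"gripper": 1},
    {"dx": 0.014,"dy": 0.007,"dz": -0.75,"ax": 0,"ay": 0,"az": 0,"gripper": 1},
    {"dx": 0.014,"dy": 0.007,"dz": -0.83,"ax": 0,"ay": 0,"az": 0,"gripper": 1},
    {"dx": 0.014,"dy": 0.007,"dz": -0.83,"ax": 0,"ay": 0,"az": 0,"gripper": 1},
  ],
)

```text
time: 2.95
eef_pos: [0.6288, 0.2642, 0.0595]
tcp_rot: [0.988, 0.157, -0.001, 0.0]
contact_force: [0.0, 0.3, -0.9]
opening: 1.0
finger_force: 0.0
```

Call:
jog_arm(
  increments=[
    {"dx": 0,"dy": 0,"dz": 0,"ax": 0,"ay": 0,"az": 0,"gripper": -1},
    {"dx": 0,"dy": 0,"dz": 0,"ax": 0,"ay": 0,"az": 0,"gripper": -1},
    {"dx": 0,"dy": 0,"dz": 0,"ax": 0,"ay": 0,"az": 0,"gripper": -1},
    {"dx": 0,"dy": 0,"dz": 0,"ax": 0,"ay": 0,"az": 0,"gripper": -1},
    {"dx": 0,"dy": 0,"dz": 0,"ax": 0,"ay": 0,"az": 0,"gripper": -1},
    {"dx": 0,"dy": 0,"dz": 0,"ax": 0,"ay": 0,"az": 0,"gripper": -1},
    {"dx": 0,"dy": 0,"dz": 0,"ax": 0,"ay": 0,"az": 0,"gripper": -1},
    {"dx": 0,"dy": 0,"dz": 0,"ax": 0,"ay": 0,"az": 0,"gripper": -1},
  ],
  force=60,
)

```text
time: 3.75
eef_pos: [0.6301, 0.2661, 0.0619]
tcp_rot: [0.987, 0.158, 0.001, -0.0]
contact_force: [-1.6, 1.3, 4.9]
opening: 0.273
finger_force: 62.4
```

Call:
jog_arm(
  increments=[
    {"dx": 0,"dy": 0,"dz": 0.3,"ax": 0,"ay": 0,"az": 0,"gripper": -1},
    {"dx": 0,"dy": 0,"dz": 0.7,"ax": 0,"ay": 0,"az": 0,"gripper": -1},
    {"dx": 0,"dy": 0,"dz": 0.7,"ax": 0,"ay": 0,"az": 0,"gripper": -1},
    {"dx": 0,"dy": 0,"dz": 0.7,"ax": 0,"ay": 0,"az": 0,"gripper": -1},
  ],
)

```text
time: 4.15
eef_pos: [0.6298, 0.2652, 0.145]
tcp_rot: [0.987, 0.158, 0.0, 0.0]
contact_force: [-0.3, -0.4, -4.1]
opening: 0.269
finger_force: 61.5
```

Call:
jog_arm(
  increments=[
    {"dx": -0.2,"dy": -0.32,"dz": 0,"ax": 0,"ay": 0,"az": -0.07,"gripper": -1},
    {"dx": -0.4,"dy": -0.6,"dz": 0,"ax": 0,"ay": 0,"az": -0.14,"gripper": -1},
    {"dx": -0.55,"dy": -0.9,"dz": 0,"ax": 0,"ay": 0,"az": -0.21,"gripper": -1},
    {"dx": -0.55,"dy": -0.9,"dz": 0,"ax": 0,"ay": 0,"az": -0.3,"gripper": -1},
    {"dx": -0.55,"dy": -0.9,"dz": 0,"ax": 0,"ay": 0,"az": -0.412,"gripper": -1},
    {"dx": -0.55,"dy": -0.9,"dz": 0,"ax": 0,"ay": 0,"az": -0.412,"gripper": -1},
  ],
)

```text
time: 4.75
eef_pos: [0.5613, 0.1567, 0.1412]
tcp_rot: [0.986, -0.165, -0.003, 0.001]
contact_force: [-0.4, -0.6, -2.8]
opening: 0.272
finger_force: 61.4
```

Call:
jog_arm(
  increments=[
    {"dx": -0.37,"dy": -0.59,"dz": 0,"ax": 0,"ay": 0,"az": 0,"gripper": -1},
    {"dx": -0.37,"dy": -0.59,"dz": 0,"ax": 0,"ay": 0,"az": 0,"gripper": -1},
    {"dx": -0.37,"dy": -0.59,"dz": 0,"ax": 0,"ay": 0,"az": 0,"gripper": -1},
    {"dx": -0.37,"dy": -0.59,"dz": 0,"ax": 0,"ay": 0,"az": 0,"gripper": -1},
  ],
)

```text
time: 5.15
eef_pos: [0.5181, 0.0864, 0.1431]
tcp_rot: [0.986, -0.164, -0.001, 0.0]
contact_force: [0.6, 1.2, -2.1]
opening: 0.271
finger_force: 62.0
```

Run:
```python
from h import *
a=shot('scene','s1.png'); s=get_state(); print(s['eef_pos'],s['tcp_rot'])
```

```text
[0.51881018 0.08690669 0.14362397] [ 9.86507337e-01 -1.63714847e-01 -8.50055963e-04  1.37269413e-05]
```

View pics/s1.png

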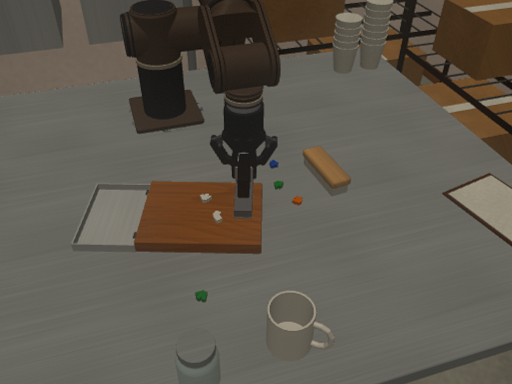

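The picture shows the scraper held upright and level over the near end of the board at (245,190), with both chips on its pan side at (206,198) and (217,216). Lowering it.

Call:
jog_arm(
  increments=[
    {"dx": 0,"dy": 0,"dz": -0.2,"ax": 0,"ay": 0,"az": 0,"gripper": -1},
    {"dx": 0,"dy": 0,"dz": -0.35,"ax": 0,"ay": 0,"az": 0,"gripper": -1},
    {"dx": 0,"dy": 0,"dz": -0.4,"ax": 0,"ay": 0,"az": 0,"gripper": -1},
    {"dx": 0,"dy": 0,"dz": -0.4,"ax": 0,"ay": 0,"az": 0,"gripper": -1},
    {"dx": 0,"dy": 0,"dz": -0.4,"ax": 0,"ay": 0,"az": 0,"gripper": -1},
  ],
)

```text
time: 5.7
eef_pos: [0.52, 0.0872, 0.0973]
tcp_rot: [0.986, -0.164, 0.001, -0.0]
contact_force: [0.0, 0.8, -2.7]
opening: 0.274
finger_force: 61.9
```

Call:
jog_arm(
  increments=[
    {"dx": 0,"dy": 0,"dz": -0.02,"ax": 0,"ay": 0,"az": 0,"gripper": -1},
    {"dx": 0,"dy": 0,"dz": -0.03,"ax": 0,"ay": 0,"az": 0,"gripper": -1},
    {"dx": 0,"dy": 0,"dz": -0.03,"ax": 0,"ay": 0,"az": 0,"gripper": -1},
  ],
)

```text
time: 6.0
eef_pos: [0.5194, 0.0868, 0.0935]
tcp_rot: [0.986, -0.164, 0.0, -0.0]
contact_force: [0.6, -0.3, -3.6]
opening: 0.269
finger_force: 61.9
```

Estimated contact is at about z = 0.092. Easing down in small steps while watching the force.

Call:
jog_arm(
  increments=[
    {"dx": 0,"dy": 0,"dz": -0.015,"ax": 0,"ay": 0,"az": 0,"gripper": -1},
    {"dx": 0,"dy": 0,"dz": -0.015,"ax": 0,"ay": 0,"az": 0,"gripper": -1},
    {"dx": 0,"dy": 0,"dz": -0.015,"ax": 0,"ay": 0,"az": 0,"gripper": -1},
  ],
)

```text
time: 6.3
eef_pos: [0.5197, 0.0867, 0.0919]
tcp_rot: [0.986, -0.164, 0.001, -0.0]
contact_force: [-1.6, -0.0, 0.9]
opening: 0.273
finger_force: 62.3
```

Call:
jog_arm(
  increments=[
    {"dx": 0,"dy": 0,"dz": -0.01,"ax": 0,"ay": 0,"az": 0,"gripper": -1},
    {"dx": 0,"dy": 0,"dz": -0.01,"ax": 0,"ay": 0,"az": 0,"gripper": -1},
    {"dx": 0,"dy": 0,"dz": -0.01,"ax": 0,"ay": 0,"az": 0,"gripper": -1},
  ],
)

```text
time: 6.6
eef_pos: [0.5197, 0.0867, 0.0919]
tcp_rot: [0.986, -0.164, 0.0, 0.0]
contact_force: [-5.4, -0.5, 6.8]
opening: 0.277
finger_force: 63.5
```

Call:
jog_arm(
  increments=[
    {"dx": -0.02,"dy": -0.063,"dz": 0,"ax": 0,"ay": 0,"az": 0,"gripper": -1},
    {"dx": -0.065,"dy": -0.19,"dz": 0,"ax": 0,"ay": 0,"az": 0,"gripper": -1},
    {"dx": -0.108,"dy": -0.315,"dz": 0,"ax": 0,"ay": 0,"az": 0,"gripper": -1},
    {"dx": -0.151,"dy": -0.441,"dz": 0,"ax": 0,"ay": 0,"az": 0,"gripper": -1},
    {"dx": -0.194,"dy": -0.567,"dz": 0,"ax": 0,"ay": 0,"az": 0,"gripper": -1},
    {"dx": -0.237,"dy": -0.693,"dz": 0,"ax": 0,"ay": 0,"az": 0,"gripper": -1},
    {"dx": -0.28,"dy": -0.819,"dz": 0,"ax": 0,"ay": 0,"az": 0,"gripper": -1},
    {"dx": -0.3,"dy": -0.876,"dz": 0,"ax": 0,"ay": 0,"az": 0,"gripper": -1},
  ],
)

```text
time: 7.4
eef_pos: [0.4848, -0.0191, 0.0918]
tcp_rot: [0.986, -0.165, 0.002, -0.001]
contact_force: [0.8, 2.3, 13.9]
opening: 0.273
finger_force: 64.8
```

Run:
```python
from h import *
a=shot('scene','s2.png'); cv2.imwrite('pics/s2c.png',cv2.resize(a['frame'][130:280,60:300],None,fx=3,fy=3))
s=get_state(); p=s['eef_pos']; r=np.array(p[:2])-[.4886,-.0039]; print(p,s['tcp_rot'],s['contact_force'],'xb',r@[.946,-.324],'yb',r@[.324,.946])
```

```text
[ 0.48458629 -0.0196775   0.09186518] [ 9.86233654e-01 -1.65344495e-01  2.06663559e-03 -3.25956979e-04] [-0.35656617  0.19361018  5.37840581] xb 0.0013149407506651864 yb -0.016225961757089482
```

View pics/s2c.png

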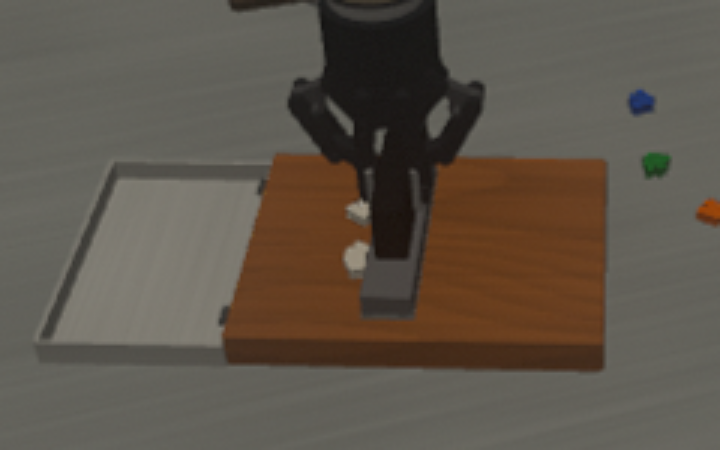

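Both chips are being pushed ahead of the foot at (358,212) and (356,258) in the crop, clear of the fingers. Continuing to the edge.

Call:
jog_arm(
  increments=[
    {"dx": -0.022,"dy": -0.063,"dz": 0,"ax": 0,"ay": 0,"az": 0,"gripper": -1},
    {"dx": -0.065,"dy": -0.189,"dz": 0,"ax": 0,"ay": 0,"az": 0,"gripper": -1},
    {"dx": -0.108,"dy": -0.315,"dz": 0,"ax": 0,"ay": 0,"az": 0,"gripper": -1},
    {"dx": -0.151,"dy": -0.441,"dz": 0,"ax": 0,"ay": 0,"az": 0,"gripper": -1},
    {"dx": -0.194,"dy": -0.567,"dz": 0,"ax": 0,"ay": 0,"az": 0,"gripper": -1},
    {"dx": -0.237,"dy": -0.693,"dz": 0,"ax": 0,"ay": 0,"az": 0,"gripper": -1},
    {"dx": -0.28,"dy": -0.819,"dz": 0,"ax": 0,"ay": 0,"az": 0,"gripper": -1},
    {"dx": -0.287,"dy": -0.838,"dz": 0,"ax": 0,"ay": 0,"az": 0,"gripper": -1},
    {"dx": -0.287,"dy": -0.838,"dz": 0,"ax": 0,"ay": 0,"az": 0,"gripper": -1},
  ],
)

```text
time: 8.35
eef_pos: [0.4501, -0.1199, 0.0918]
tcp_rot: [0.986, -0.165, 0.002, 0.0]
contact_force: [0.1, 1.2, 7.5]
opening: 0.27
finger_force: 63.4
```

Run:
```python
from h import *
a=shot('scene','s3.png'); cv2.imwrite('pics/s3c.png',cv2.resize(a['frame'][130:280,60:300],None,fx=3,fy=3))
s=get_state(); p=s['eef_pos']; r=np.array(p[:2])-[.4886,-.0039]; print(p,s['tcp_rot'],s['contact_force'],'xb',r@[.946,-.324],'yb',r@[.324,.946])
```

```text
[ 0.45016399 -0.11986068  0.09186343] [ 9.86286932e-01 -1.65030029e-01  1.76544488e-03  2.47141460e-04] [-4.34564392e-01  4.36421413e-03  6.57593058e+00] xb 0.0012107935110965034 yb -0.12215207264386971
```

View pics/s3c.png

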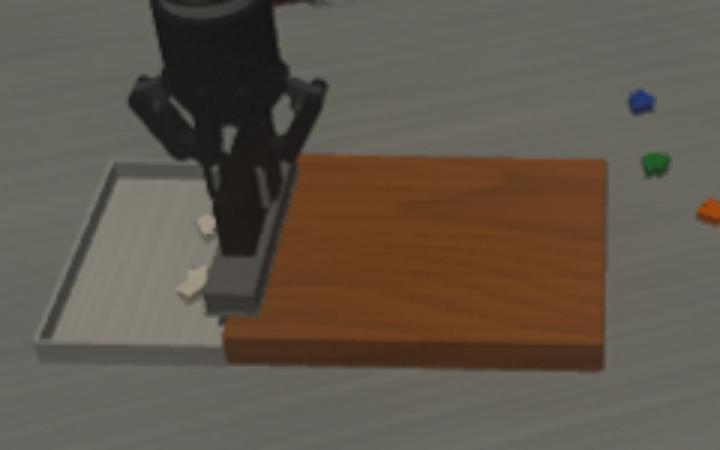

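Both chips are in the pan, at (207,225) and (193,283). Drawing the scraper back to mid-board and releasing it.

Call:
jog_arm(
  increments=[
    {"dx": 0.05,"dy": 0.15,"dz": 0.02,"ax": 0,"ay": 0,"az": 0,"gripper": -1},
    {"dx": 0.12,"dy": 0.35,"dz": 0.03,"ax": 0,"ay": 0,"az": 0,"gripper": -1},
    {"dx": 0.19,"dy": 0.55,"dz": 0.03,"ax": 0,"ay": 0,"az": 0,"gripper": -1},
    {"dx": 0.26,"dy": 0.75,"dz": 0.03,"ax": 0,"ay": 0,"az": 0,"gripper": -1},
    {"dx": 0.31,"dy": 0.9,"dz": 0.03,"ax": 0,"ay": 0,"az": 0,"gripper": -1},
    {"dx": 0.31,"dy": 0.9,"dz": 0.01,"ax": 0,"ay": 0,"az": 0,"gripper": -1},
    {"dx": 0.31,"dy": 0.9,"dz": 0.005,"ax": 0,"ay": 0,"az": 0,"gripper": -1},
    {"dx": 0.31,"dy": 0.9,"dz": 0.005,"ax": 0,"ay": 0,"az": 0,"gripper": -1},
  ],
)

```text
time: 9.2
eef_pos: [0.4867, -0.0102, 0.0919]
tcp_rot: [0.986, -0.164, 0.001, -0.001]
contact_force: [-2.0, 5.1, 6.4]
opening: 0.271
finger_force: 63.4
```

Standing on the board. Now opening the gripper, then straight up.

Call:
jog_arm(
  increments=[
    {"dx": 0,"dy": 0,"dz": 0,"ax": 0,"ay": 0,"az": 0,"gripper": 1},
    {"dx": 0,"dy": 0,"dz": 0,"ax": 0,"ay": 0,"az": 0,"gripper": 1},
    {"dx": 0,"dy": 0,"dz": 0,"ax": 0,"ay": 0,"az": 0,"gripper": 1},
    {"dx": 0,"dy": 0,"dz": 0,"ax": 0,"ay": 0,"az": 0,"gripper": 1},
    {"dx": 0,"dy": 0,"dz": 0,"ax": 0,"ay": 0,"az": 0,"gripper": 1},
    {"dx": 0,"dy": 0,"dz": 0,"ax": 0,"ay": 0,"az": 0,"gripper": 1},
    {"dx": 0,"dy": 0,"dz": 0,"ax": 0,"ay": 0,"az": 0,"gripper": 1},
  ],
)

```text
time: 9.9
eef_pos: [0.486, -0.011, 0.0907]
tcp_rot: [0.986, -0.164, -0.0, 0.0]
contact_force: [-1.0, -0.4, -0.4]
opening: 0.999
finger_force: 0.0
```

Call:
jog_arm(
  increments=[
    {"dx": 0,"dy": 0,"dz": 0.15,"ax": 0,"ay": 0,"az": 0,"gripper": 1},
    {"dx": 0,"dy": 0,"dz": 0.4,"ax": 0,"ay": 0,"az": 0,"gripper": 1},
    {"dx": 0,"dy": 0,"dz": 0.7,"ax": 0,"ay": 0,"az": 0,"gripper": 1},
    {"dx": 0,"dy": 0,"dz": 1,"ax": 0,"ay": 0,"az": 0,"gripper": 1},
    {"dx": 0,"dy": 0,"dz": 1,"ax": 0,"ay": 0,"az": 0,"gripper": 1},
    {"dx": 0,"dy": 0,"dz": 1,"ax": 0,"ay": 0,"az": 0,"gripper": 1},
  ],
)

```text
time: 10.5
eef_pos: [0.4865, -0.011, 0.2117]
tcp_rot: [0.986, -0.164, 0.001, 0.0]
contact_force: [0.3, 0.9, -0.3]
opening: 1.0
finger_force: 0.0
```

Run:
```python
from h import *
a=shot('scene','s4.png'); cv2.imwrite('pics/s4c.png',cv2.resize(a['frame'][80:280,60:320],None,fx=2.9,fy=2.9))
```

```text
(no output)
```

View pics/s4c.png

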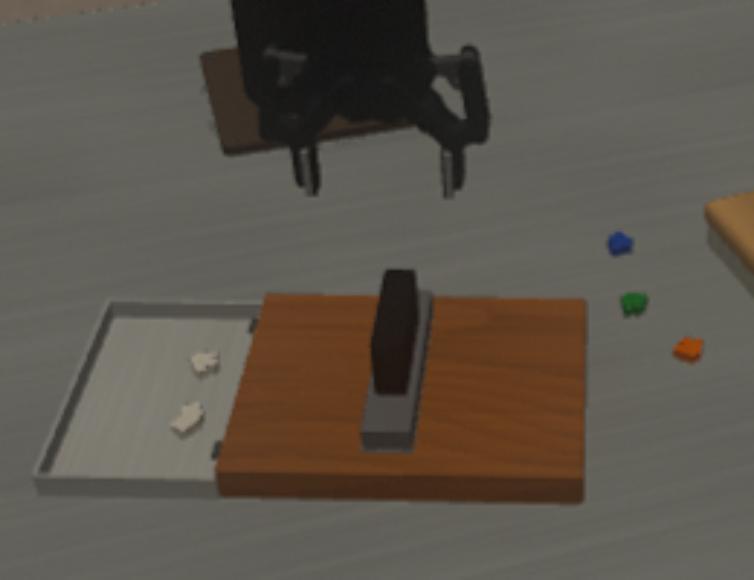

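Both chips lie in the pan at (205,362) and (188,418). The scraper stands upright on the cleared board at (397,370), and the gripper is clear of everything.

```bash
python3 -c "
from plant import job
print(job.sign_off())"
```

```text
the job is handed in; nothing more can be done
None
```

The job is handed in: both white chips were wiped into the catch pan, never touched by the gripper or arm in the pictures taken along the way, and the scraper stands upright on the cleared board, all in about 10.5 s of robot time.

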